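# Clear the jar off and pop the push-latch lid of the red seal box

### The job

The seal-paste jar has been left standing on the lid of the red lacquer box. Without pinching or lifting anything, push the jar sideways off the lid so that it stands upright on the same box's cedar ledge, wholly clear of the lid; then press the brass dot at the front of the red lid until its push-to-open catch lets go, and take the hand away so that the spring raises the lid ajar. Keep the black box shut and leave everything else standing where it is.

Things in the scene. Friction and masses are not known exactly. Their poses are not given: they have to be found in the camera images.
- red_box: Red lacquer box fixed to the table, 160 (x) x 244 (y) mm; may have swapped places with the other box; yaw within 0.3 rad. Origin: centre of underside, z up, -x is the front (robot side). Negative-y half: red push-to-open lid, top 60 mm up, x -80 to 78, y -122 to -2 mm, 7 mm gap under its front edge. Positive-y half: fixed cedar ledge, a level way on from the lid.
- red_ledge (a point): Centre of the top face of the red box's bare cedar ledge: x = 0, y = 58, z = 59 mm in the box's frame, 1 mm below the lid's top. Flat area y 0 to 116, x -74 to 74 mm, with an 8 mm high rim along its outer side, front and back, none towards the lid.
- red_lid (a joint): Red lid's angle, rad: 0 shut, negative pressed in (stop -0.045), positive open (stop 0.6). Hinge along the box's y at x = 70, z = 55 mm; the front edge rises. Pressing the dot takes about 7 N; the catch lets go 3 mm down (-0.025), the stop is 5.6 mm down. When let go, a damped spring lifts it to 0.6 in about 1 s (front edge 85 mm up). The jar's weight does not trip it; it does not re-latch.
- red_push (a point): Centre of the brass dot (22 mm across, flush) on the top face of the red lid, near the middle of its front edge: x = -55, y = -62, z = 60 mm in the red box's frame while shut. Moves with the lid.
- jar: Round ceramic seal-paste jar, blue with a white top that does not come off: 66 mm across, 42 mm tall, about 0.25 kg; origin at the centre of its foot (58 mm across). Starts upright on the red lid.
- blk_box: Black lacquer box fixed to the table, 160 (x) x 244 (y) mm; may have swapped places with the other box; yaw within 0.3 rad. Origin: centre of underside, z up, -x is the front (robot side). Negative-y half: black push-to-open lid, top 60 mm up, x -80 to 78, y -122 to -2 mm, 7 mm gap under its front edge. Positive-y half: fixed cedar ledge, a level way on from the lid.
- blk_lid (a joint): Black lid's angle, rad: 0 shut, negative pressed in, positive open. Same hinge, catch and spring as the red lid. Must stay shut.
- seal0: stubby square stone seal standing upright, 26 mm wide, 48 mm tall; origin at the centre of its foot. Cream; stands on the black lid. Bystander: leave alone.
- seal1: stubby square stone seal standing upright, 30 mm wide, 42 mm tall; origin at the centre of its foot. Green-grey; stands on the black box's ledge. Bystander: leave alone.
- seal2: stubby square stone seal standing upright, 24 mm wide, 55 mm tall; origin at the centre of its foot. Reddish; stands on the table between robot and boxes. Bystander: leave alone.
- brush_rest: Grey hard silicone brush rest, 30 x 120 x 26 mm, four humps, on the table behind the boxes; origin at the centre of its underside. Bystander: leave alone.
- tile_clip: Stainless spring clip on a foot holding an upright slate tile, 50 x 100 x 96 mm in all, on the table behind the boxes; origin at the centre of its underside. Bystander: leave alone.

How it is judged:
By the outcome, as a careful person would: the job done as asked, in the order asked, and still so for the second after the job is handed in, with the robot touching nothing.
It also fails if it takes over 48 s, if anything falls off the work surface, if the arm or the gripper's body presses on something with over 40 N, if the wrist force passes 120 N, or if a joint passes its speed limit or range.

### The arm

A 6-joint arm with a two-finger parallel gripper is mounted at the origin on the work surface. World frame = base frame: x ahead of the robot, y to its left, z up, the work surface at z = 0. Lengths are in m, angles in rad, forces in N, time in s.
With the tool pointing down it reaches from about 0.375 to 0.9 m from the base axis. Payload 3.1 kg.
Tool frame: the origin (TCP) lies on the centre line of the jaws, within the pads' length; the fingertips stand ahead of it and the grasp point (between the pads) lies 3 mm ahead of it (robot.tip_reach is the z of the fingertips in the tool frame, in m); z points along the fingers, y is the line along which they close (so a half turn about z gives the same grasp; the last joint's range is limited). The gripper opens to 87 mm and grips with 3 to 60 N. Pads are 19 mm wide; open, the fingers measure 117 mm over their backs; the gripper's body (75 mm by 190 mm) begins 51 mm behind the grasp point.
Start: joints at [-1.492, 0.527, 1.433, -0, 1.181, -0.178], TCP at [0.159, -0.604, 0.245] pointing down, gripper open.
Joint ranges: [-3.08, 3.08], [-0.75, 2.2], [0.22, 2.44], [-1.43, 4.57], [0, 2.65], [-2.85, 2.85]. Speed limits (rad/s): [2.79, 2.79, 3.14, 3.14, 3.14, 3.14].

### API

Orientations are given as a unit quaternion [x, y, z, w].
In Python, from rig import sensors, eyes, ticket, robot gives the robot as it stands.
- The arm moves only by the tool drive_tool, never from a script. Its argument "deltas" is a list that holds one entry, the list of rows, each a list of 6 numbers: the shift along the tool's x, y, z in mm, then the turn, a rotation vector about the tool's x, y, z in rad. A call has 1 to 8 rows; each row shifts and turns the commanded pose from where the row before left it, along the tool's axes as they then stand; what a row does not reach is not made up. A row lasts 1/12 s, in which the tool goes at most 41.7 mm and 7.16 degrees, less where a joint would pass 70% of its speed; a pose out of reach is approached as far as the arm can. A call is refused whole if a number of a shift passes 41.7 or a number of a turn 0.125, either way. A call with a gripper value outside its range is refused whole. "gripper" is the opening in per cent of the stroke, from 0 (shut) to 100 (fully open), set as the call begins (left out, the last holds). The fingers move at their own pace and stop on an object; "squeeze" is the grip in N (left out, the last holds). Time passes only in rows, so rows that do not move let the fingers close. It gives the time, the measured TCP pose, the force, the opening and the grip force at its end, in the units of the state.
- sensors.get_obs(): the state, without advancing time (a new reading comes with each control period).
- eyes.camera(name): name is "scene" or "side" or "wrist"; returns a dict with "img" (420x560x3 uint8, red, green, blue), "fov_y" (degrees; the focal length in pixels is half the picture's height over the tangent of half this angle, whatever the lens; pixels are square), "cx", "cy" (the principal point, pixels), "D" ([k1, k2, p1, p2, k3] as OpenCV has them; the pictures are not rectified), "xyz" and "attitude" of the camera in the world; the wrist camera has in their place "hand_eye" (4x4, takes a point from camera to tool coordinates, whose origin is the TCP and whose axes are the flange's). Camera axes: x right, y up, looking along -z (the intrinsics and any distortion apply to the point x, -y, -z); pixel columns grow to the right and rows downward; lengths in m; the calibration is good to about 2 mm. A picture is of the moment at which its call begins: read the wrist's pose just before it. There is no depth.
- ticket.hand_in(): hands the job in; it is judged then, once.
The state is a dict: "time": time; "q": joint angles; "joint_velocities": joint speeds; "joint_torque": joint torques, N m; "position": TCP position; "tool_rot": TCP orientation; "ft_force": force on the tool from outside, world axes, zero at the start; "moment": the same for the moment, N m; "grip_width": finger opening in m; "grip_force": force on a finger pad.
Only numpy, scipy, OpenCV 4.12 (cv2) and the standard library are available. Lean on these libraries where they do the work, as an engineer would, in place of code of your own. Each camera call takes 0.05 s, during which the arm holds its last target. There are 200 camera calls.

## Working session

There is one attempt and no reset: what is moved stays moved. The work goes in short steps, Python scripts to look and compute and a tool call to move; the robot and the scene stay as the last step left them, time stands still between calls to the robot, and variables do not carry over. Pictures are saved under pics/ and viewed, at most 10 in all, crops included, and the job is handed in when it is done.

Besides the shell and the picture viewer there is one more tool, called after ">>>" by a JSON object that holds its "method" and its "body". drive_tool: Moves the arm, as the interface text tells. Its arguments: {"type":"object","properties":{"deltas":{"type":"array"},"gripper":{"type":"number"},"squeeze":{"type":"number"}},"required":["deltas"]}

```bash
mkdir -p pics; cat > h.py <<'E'
import numpy as np, cv2
from scipy.spatial.transform import Rotation as R
from rig import sensors, eyes, ticket, robot
def snap(n):
    o=sensors.get_obs(); c=eyes.camera(n)
    if n=="wrist":
        T=np.eye(4);T[:3,:3]=R.from_quat(o["tool_rot"]).as_matrix();T[:3,3]=o["position"]
        c["T"]=T@np.array(c["hand_eye"])
    else:
        T=np.eye(4);T[:3,3]=c["xyz"];a=np.array(c["attitude"],float)
        T[:3,:3]=a if a.shape==(3,3) else R.from_quat(a).as_matrix(); c["T"]=T
    h,w=c["img"].shape[:2]; f=h/2/np.tan(np.radians(c["fov_y"])/2)
    c["K"]=np.array([[f,0,c["cx"]],[0,f,c["cy"]],[0,0,1]]); return c
def ray(c,px,z):
    p=cv2.undistortPoints(np.array(px,float).reshape(-1,1,2),c["K"],np.array(c["D"],float))[:,0]
    d=np.c_[p[:,0],-p[:,1],-np.ones(len(p))]@c["T"][:3,:3].T; o=c["T"][:3,3]
    return o+d*((z-o[2])/d[:,2])[:,None]
def proj(c,P):
    q=(np.atleast_2d(P)-c["T"][:3,3])@c["T"][:3,:3]
    q=q*[1,-1,-1]
    return cv2.projectPoints(q,np.zeros(3),np.zeros(3),c["K"],np.array(c["D"],float))[0][:,0]
def save(c,name): cv2.imwrite("pics/"+name,c["img"][:,:,::-1])
E
python3 - <<'E'
from h import *
import pickle
for n in("scene","side"):
    c=snap(n);save(c,n+"0.png");pickle.dump(c,open(n+".pkl","wb"));print(n,c["xyz"],c["attitude"],c["fov_y"],c["D"])
print(sensors.get_obs(),robot.tip_reach)
E
```

```text
scene [ 1.07905076 -0.60544009  0.7082914 ] [0.4028708  0.13998682 0.30743422 0.85063682] 44.084307703970296 [-0.12337719  0.          0.          0.          0.        ]
side [0.53767831 0.56820838 0.73508147] [-0.01557014  0.35362548  0.93398242 -0.04882034] 49.47518629697977 [0.02991985 0.         0.         0.         0.        ]
{'time': 0.1, 'q': array([-1.49146549e+00,  5.28369112e-01,  1.43376631e+00,  3.42293923e-06,
        1.18138275e+00, -1.78510412e-01]), 'joint_velocities': array([-0.00188091, -0.00340959, -0.00351883, -0.00062443, -0.00073995,
       -0.00145166]), 'joint_torque': array([-3.04273672e-04, -4.40986955e+01, -1.77150661e+01,  6.34940690e-02,
        5.33922378e-02, -4.86449528e-05]), 'position': array([ 0.15934523, -0.60371734,  0.24367445]), 'tool_rot': array([ 9.91700864e-01,  1.28563093e-01,  4.93042580e-05, -9.61497915e-04]), 'ft_force': array([ 0.80204011, -0.27868   ,  0.21912674]), 'moment': array([-0.00665991, -0.02682478, -0.02170601]), 'grip_force': 0.0, 'grip_width': 0.08721375398510321} 0.022
```

View pics/scene0.png

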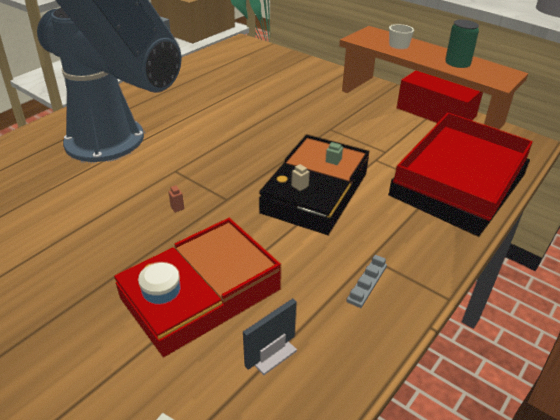

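View pics/side0.png

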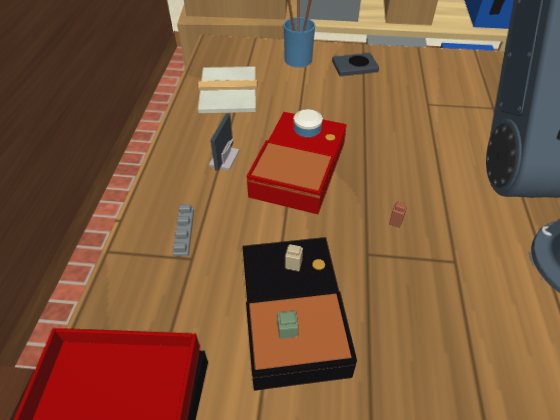

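The red box is the one at negative y, the black box is further left. The side view shows the jar's white top at about (307,118), the red dot at (330,137) and the cedar ledge at about (290,167). The black lid carries the cream seal.

```bash
cat > m.py <<'E'
from h import *
import pickle
for n,roi in(("side",(95,215,235,360)),("scene",(210,355,105,290))):
    c=pickle.load(open(n+".pkl","rb"));im=c["img"];y0,y1,x0,x1=roi
    sub=np.zeros_like(im);sub[y0:y1,x0:x1]=im[y0:y1,x0:x1]
    hsv=cv2.cvtColor(sub,cv2.COLOR_RGB2HSV);H,S,V=[hsv[:,:,i].astype(int) for i in range(3)]
    red=(S>200)&(V>80)&((H<4)|(H>175))
    dot=(H>14)&(H<25)&(S>170)&(V>150)
    ced=(H>=5)&(H<13)&(S>150)&(V>120)
    wh=(S<90)&(V>140)
    for nm,m in(("red",red),("dot",dot),("ced",ced),("wh",wh)):
        cs,_=cv2.findContours(m.astype(np.uint8),cv2.RETR_EXTERNAL,cv2.CHAIN_APPROX_NONE)
        cs=sorted(cs,key=cv2.contourArea)[::-1][:2]
        for k in cs:
            if cv2.contourArea(k)<15: continue
            M=cv2.moments(k);ce=(M['m10']/M['m00'],M['m01']/M['m00'])
            ap=cv2.approxPolyDP(cv2.convexHull(k),4,True)[:,0]
            z={"red":.06,"dot":.06,"ced":.059,"wh":.102}[nm]
            print(n,nm,cv2.contourArea(k),np.round(ce,1),ray(c,[ce],z)[0].round(4))
            if nm in("red","ced"):
                for p,q in zip(ap,ray(c,ap,z)): print("   ",p,q[:2].round(4))
    for nm,px,z in(("jarwh",None,0),):pass
E
python3 m.py
```

```text
side red 5780.0 [296.2 164.3] [ 0.5824 -0.1553  0.06  ]
    [283 112] [ 0.63   -0.3365]
    [345 124] [ 0.4796 -0.3062]
    [317 213] [ 0.53   -0.0209]
    [248 196] [ 0.6715 -0.0515]
    [247 175] [ 0.6829 -0.1113]
side dot 27.5 [330.1 136.9] [ 0.5129 -0.2553  0.06  ]
side ced 2310.5 [291.8 166.1] [ 0.5914 -0.1498  0.059 ]
    [251 174] [ 0.6752 -0.1162]
    [268 143] [ 0.652  -0.2197]
    [330 156] [ 0.5107 -0.1911]
    [317 190] [ 0.5334 -0.0843]
side ced 116.0 [289.9 189.8] [ 0.5888 -0.0791  0.059 ]
    [319 198] [ 0.5282 -0.0624]
    [247 179] [ 0.6813 -0.1005]
side wh 436.5 [307.8 118.8] [ 0.5665 -0.2616  0.102 ]
side wh 322.5 [244.9 103.1] [ 0.7157 -0.3043  0.102 ]
scene red 7302.5 [178.8 298.5] [ 0.6042 -0.2705  0.06  ]
    [115 275] [ 0.4806 -0.3066]
    [173 248] [ 0.5067 -0.1955]
    [279 271] [ 0.6901 -0.1159]
    [279 288] [ 0.715  -0.1464]
    [162 354] [ 0.6657 -0.3612]
    [121 298] [ 0.5306 -0.3324]
scene red 467.5 [237.5 255.6] [ 0.6094 -0.1341  0.06  ]
    [229 218] [ 0.5264 -0.0684]
    [279 267] [ 0.684  -0.1085]
    [222 297] [ 0.656  -0.2221]
    [175 244] [ 0.5015 -0.1859]
scene ced 3667.5 [224.3 257.9] [ 0.5949 -0.1529  0.059 ]
    [274 264] [ 0.6721 -0.1076]
    [220 298] [ 0.6543 -0.2252]
    [177 247] [ 0.5094 -0.1883]
    [229 223] [ 0.5358 -0.0784]
scene ced 31.5 [248.  239.2] [ 0.5942 -0.089   0.059 ]
    [281 263] [ 0.6799 -0.0978]
    [167 249] [ 0.4994 -0.2037]
    [229 217] [ 0.5235 -0.0654]
scene wh 910.0 [158.3 277.3] [ 0.5768 -0.2832  0.102 ]
scene wh 92.0 [284.1 349.8] [ 0.8176 -0.2614  0.102 ]
```

```bash
cat > f.py <<'E'
from h import *
import pickle
c={n:pickle.load(open(n+".pkl","rb")) for n in("side","scene")}
obs=[("side",(283,112),(78,-122,60)),("side",(345,124),(-80,-122,60)),("side",(330.1,136.9),(-55,-62,60)),("side",(268,143),(74,0,59)),("side",(330,156),(-74,0,59)),
("scene",(115.5,275),(-80,-122,60)),("scene",(220,298),(74,0,59)),("scene",(177,247),(-74,0,59)),("scene",(229,217.5),(-80,122,67)),("scene",(280,264),(80,122,67))]
W=np.array([ray(c[n],[p],b[2]/1e3)[0,:2] for n,p,b in obs]);B=np.array([b[:2] for *_,b in obs])/1e3
w=W.mean(0);b=B.mean(0);Hm=(B-b).T@(W-w)
yaw=np.arctan2(Hm[0,1]-Hm[1,0],Hm[0,0]+Hm[1,1]);C,S=np.cos(yaw),np.sin(yaw);Rm=np.array([[C,-S],[S,C]])
t=w-Rm@b;print("box",t,yaw);print(((W-t)@Rm-B).round(4)*1e3)
for z in(.085,.09,.095,.1):
    a=ray(c["side"],[(307.8,118.8)],z)[0,:2];d=ray(c["scene"],[(158.3,277.3)],z)[0,:2];print(z,a,d,((a+d)/2-t)@Rm)
for n in c:
  hsv=cv2.cvtColor(c[n]["img"],cv2.COLOR_RGB2HSV);y0,y1,x0,x1=dict(side=(95,140,285,330),scene=(255,310,125,190))[n]
  m=((hsv[:,:,0]>90)&(hsv[:,:,0]<125)&(hsv[:,:,1]>80));q=np.argwhere(m[y0:y1,x0:x1])+[y0,x0];print(n,q.min(0),q.max(0))
  k=q.max(0);m=q[q[:,0]==k[0]];px=(m[:,1].mean(),k[0]);g=ray(c[n],[px],.061)[0,:2];u=g-c[n]["T"][:2,3];u/=np.linalg.norm(u);print("jar",g+u*.029,(g+u*.029-t)@Rm)
E
python3 f.py
```

```text
box [ 0.58200711 -0.20585666] -0.21823148740286225
[[-2.8  4.8]
 [ 1.7  1.9]
 [-1.8 -1.1]
 [-2.7  1.6]
 [ 1.2 -1. ]
 [ 3.3  2.4]
 [ 0.8 -3.2]
 [-0.7  1.4]
 [ 1.8 -3.4]
 [-0.8 -3.3]]
0.085 [ 0.5672019  -0.28375368] [ 0.56271013 -0.27424558] [-0.00081097 -0.07509978]
0.09 [ 0.56697483 -0.27720094] [ 0.56685218 -0.2769024 ] [ 0.00067835 -0.07277422]
0.095 [ 0.56674775 -0.27064821] [ 0.57099423 -0.27955922] [ 0.00216767 -0.07044866]
0.1 [ 0.56652067 -0.26409548] [ 0.57513628 -0.28221604] [ 0.00365699 -0.0681231 ]
side [125 295] [136 320]
jar [ 0.56556339 -0.28057204] [ 0.00012243 -0.0765034 ]
scene [284 143] [302 178]
jar [ 0.55997569 -0.28297743] [-0.00481196 -0.08006149]
```

>>> {"method": "drive_tool", "body": {"deltas": [[[0,0,0,0,0,-0.122],[0,0,0,0,0,-0.122],[0,0,0,0,0,-0.122],[0,0,0,0,0,-0.122],[0,0,0,0,0,-0.122],[0,0,0,0,0,-0.122],[0,0,0,0,0,-0.122],[0,0,0,0,0,-0.122]]], "gripper": 52}}

```text
time: 0.77
position: [0.1593, -0.6039, 0.244]
tool_rot: [0.814, 0.581, 0.0, -0.001]
ft_force: [-0.6, -0.5, 0.6]
grip_width: 0.0473
grip_force: 0.0
```

>>> {"method": "drive_tool", "body": {"deltas": [[[0,0,0,0,0,-0.12],[20,20,0,0,0,0],[27,27,0,0,0,0],[28,28,0,0,0,0],[28,28,0,0,0,0],[28,28,0,0,0,0],[28,28,0,0,0,0],[28,28,0,0,0,0]]]}}

```text
time: 1.43
position: [0.3834, -0.4604, 0.2441]
tool_rot: [0.78, 0.626, 0.0, -0.0]
ft_force: [-0.1, 0.2, -0.0]
grip_width: 0.0452
grip_force: 0.0
```

>>> {"method": "drive_tool", "body": {"deltas": [[[28,28,0,0,0,0],[28,28,0,0,0,0],[28,28,0,0,0,0],[25,25,0,0,0,0],[20,20,0,0,0,0],[14,10,10,0,0,0],[0,0,10,0,0,0],[0,0,0,0,0,0]]]}}

```text
time: 2.1
position: [0.5479, -0.3502, 0.2216]
tool_rot: [0.779, 0.627, -0.001, -0.003]
ft_force: [-0.5, -0.2, -1.3]
grip_width: 0.045
grip_force: 0.0
```

```bash
cat > tb.py <<'E'
from h import *
t=np.array([0.5820,-0.2059]);yaw=-0.2182
C,S=np.cos(yaw),np.sin(yaw);Rm=np.array([[C,-S],[S,C]])
def rep():
    o=sensors.get_obs();p=np.array(o["position"]);M=R.from_quat(o["tool_rot"]).as_matrix()
    print("t",o["time"],"tcp box mm",(((p[:2]-t)@Rm)*1e3).round(1),"z",round(p[2]*1e3,1),"yawerr",np.arctan2(M[1,1],M[0,1])-yaw,"tilt",M[:2,2].round(4),"F",np.round(o["ft_force"],1),o["grip_width"])
E
python3 - <<'E'
from tb import *
import pickle
rep();c=snap("wrist");save(c,"w1.png");pickle.dump(c,open("w1.pkl","wb"))
print(c["T"].round(3))
E
```

```text
t 2.1 tcp box mm [  -2.  -148.3] z 221.6 yawerr 0.0036321760571091655 tilt [-0.0047  0.0035] F [-0.5 -0.2 -1.3] 0.04500753178821086
[[ 0.977  0.203  0.066  0.565]
 [-0.213  0.938  0.274 -0.274]
 [-0.006 -0.282  0.959  0.362]
 [ 0.     0.     0.     1.   ]]
```

View pics/w1.png

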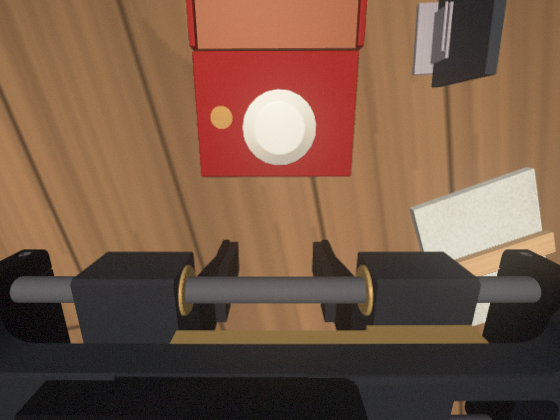

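The wrist view shows the lid with corners (194,51), (358,51), (352,177) and (202,177), the dot at (221,117) and the jar's white top at about (279,126).

```bash
python3 - <<'E'
from tb import *
import pickle
c=pickle.load(open("w1.pkl","rb"));hsv=cv2.cvtColor(c["img"],cv2.COLOR_RGB2HSV).astype(int)
H,S,V=hsv[...,0],hsv[...,1],hsv[...,2]
def cen(m,x0,x1,y0,y1):
    q=np.argwhere(m[y0:y1,x0:x1]);return (q[:,::-1].mean(0)+[x0,y0]),len(q)
d,_=cen((H>10)&(V>120),207,237,103,133)
j,n=cen((S<100)&(V>120),235,325,80,172)
for nm,p,z in(("dot -55 -62",d,.06),("jar",j,.097),("FL -80 -122",(202,177),.06),("BL 78 -122",(352,177),.06),("F -80 -2",(194,51),.06),("B 78 -2",(358,51),.06)):
    w=ray(c,[p],z)[0];print(nm,np.round(p,1),w.round(4),((w[:2]-t)@Rm*1e3).round(1))
E
```

```text
dot -55 -62 [221.  117.1] [ 0.512  -0.2553  0.06  ] [-57.6 -63.4]
jar [278.9 126.8] [ 0.5662 -0.2764  0.097 ] [ -0.2 -72.2]
FL -80 -122 [202 177] [ 0.4764 -0.3093  0.06  ] [ -80.7 -123.8]
BL 78 -122 [352 177] [ 0.6308 -0.3428  0.06  ] [  77.3 -123.1]
F -80 -2 [194  51] [ 0.5027 -0.1924  0.06  ] [-80.3  -4. ]
B 78 -2 [358  51] [ 0.6533 -0.2255  0.06  ] [73.8 -3.7]
```

>>> {"method": "drive_tool", "body": {"deltas": [[[0,1,20,0,0,0],[0,1,30,0,0,0],[0,0,30,0,0,0],[0,0,25,0,0,0],[0,0,15,0,0,0],[0,0,10,0,0,0],[0,0,0,0,0,0],[0,0,0,0,0,0]]]}}

```text
time: 2.82
position: [0.5503, -0.3537, 0.0948]
tool_rot: [0.78, 0.626, -0.0, 0.0]
ft_force: [0.2, -0.2, -0.2]
grip_width: 0.0455
grip_force: 0.0
```

>>> {"method": "drive_tool", "body": {"deltas": [[[10,0,0,0,0,0],[10,0,0,0,0,0],[6,0,0,0,0,0],[4,0,0,0,0,0],[4,0,0,0,0,0],[4,0,0,0,0,0],[4,0,0,0,0,0],[0,0,0,0,0,0]]]}}

```text
time: 3.48
position: [0.5599, -0.3108, 0.0946]
tool_rot: [0.779, 0.627, -0.0, -0.0]
ft_force: [-0.6, 0.9, -0.7]
grip_width: 0.0451
grip_force: 0.0
```

```bash
python3 -c "
from tb import *
rep()"
```

```text
t 3.4833 tcp box mm [   1.1 -107.2] z 94.6 yawerr 0.0020945449807836247 tilt [-0.0002  0.0002] F [-0.6  0.9 -0.7] 0.04514131426157405
```

>>> {"method": "drive_tool", "body": {"deltas": [[[5,0,0,0,0,0],[5,0,0,0,0,0],[5,0,0,0,0,0],[5,0,0,0,0,0],[5,0,0,0,0,0],[5,0,0,0,0,0],[5,0,0,0,0,0],[5,0,0,0,0,0]]]}}

```text
time: 4.15
position: [0.5685, -0.2721, 0.0946]
tool_rot: [0.779, 0.626, -0.0, 0.0]
ft_force: [0.2, -1.4, -0.4]
grip_width: 0.0451
grip_force: 0.7
```

>>> {"method": "drive_tool", "body": {"deltas": [[[5,0,0,0,0,0],[5,0,0,0,0,0],[5,0,0,0,0,0],[5,0,0,0,0,0],[5,0,0,0,0,0],[5,0,0,0,0,0],[5,0,0,0,0,0],[0,0,0,0,0,0]]]}}

```text
time: 4.82
position: [0.576, -0.2369, 0.0944]
tool_rot: [0.779, 0.627, 0.0, -0.001]
ft_force: [0.9, 0.3, 0.3]
grip_width: 0.0453
grip_force: 0.2
```

```bash
python3 -c "
from tb import *
rep();c=snap('side');save(c,'s2.png')"
```

```text
t 4.8167 tcp box mm [  0.8 -31.5] z 94.4 yawerr 0.0016729151509708995 tilt [-0.0003  0.0013] F [0.9 0.3 0.3] 0.045268404098391335
```

View pics/s2.png

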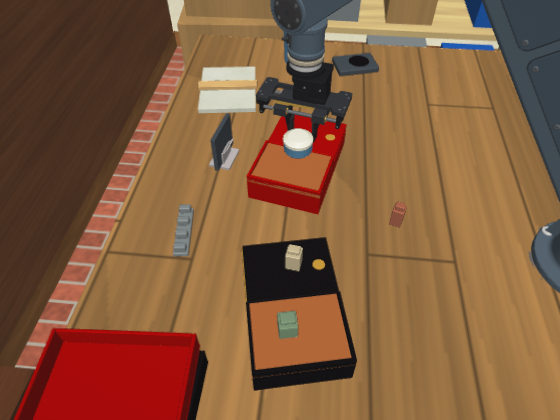

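The jar is upright at (298,142), riding centred between the fingers across the seam. I'll keep pushing.

>>> {"method": "drive_tool", "body": {"deltas": [[[4,0,0,0,0,0],[5,0,0,0,0,0],[5,0,0,0,0,0],[5,0,0,0,0,0],[5,0,0,0,0,0],[5,0,0,0,0,0],[5,0,0,0,0,0],[5,0,0,0,0,0]]]}}

```text
time: 5.53
position: [0.5844, -0.1997, 0.0945]
tool_rot: [0.779, 0.626, -0.0, -0.0]
ft_force: [1.1, -0.9, 0.8]
grip_width: 0.0449
grip_force: 0.6
```

>>> {"method": "drive_tool", "body": {"deltas": [[[5,0,0,0,0,0],[5,0,0,0,0,0],[4,0,0,0,0,0],[3,0,0,0,0,0],[2,0,0,0,0,0],[0,0,0,0,0,0],[-2,0,0,0,0,0],[-10,0,0,0,0,0]]]}}

```text
time: 6.2
position: [0.5858, -0.1925, 0.0946]
tool_rot: [0.779, 0.627, 0.0, -0.0]
ft_force: [-0.6, 0.8, -0.3]
grip_width: 0.0449
grip_force: 0.0
```

>>> {"method": "drive_tool", "body": {"deltas": [[[-25,0,0,0,0,0],[-35,0,0,0,0,0],[-30,-10,0,0,0,0],[-15,-15,-20,0,0,0],[0,-15,-30,0,0,0],[0,-10,-30,0,0,0],[0,0,-20,0,0,0],[0,0,0,0,0,0]]], "gripper": 0}}

```text
time: 6.87
position: [0.5157, -0.2882, 0.1995]
tool_rot: [0.78, 0.626, 0.001, 0.005]
ft_force: [0.0, -0.1, 0.6]
grip_width: 0.0031
grip_force: 0.0
```

```bash
python3 - <<'E'
from tb import *
import pickle
rep();c=snap('wrist');save(c,'w3.png');pickle.dump(c,open("w3.pkl","wb"))
hsv=cv2.cvtColor(c["img"],cv2.COLOR_RGB2HSV).astype(int);H,S,V=hsv[...,0],hsv[...,1],hsv[...,2]
cs,_=cv2.findContours(((H>14)&(H<25)&(S>150)&(V>120)).astype(np.uint8),0,1)
for k in cs:
    if cv2.contourArea(k)>150:
        p=cv2.minEnclosingCircle(k);w=ray(c,[p[0]],.06)[0];print("dot?",cv2.contourArea(k),p,w,((w[:2]-t)@Rm*1e3).round(1))
cs,_=cv2.findContours(((S<80)&(V>150)).astype(np.uint8),0,1)
for k in cs:
    if cv2.contourArea(k)>800:
        p=cv2.minEnclosingCircle(k);w=ray(c,[p[0]],.096)[0];print("jar?",cv2.contourArea(k),p,((w[:2]-t)@Rm*1e3).round(1))
E
```

```text
t 6.8667 tcp box mm [-46.9 -94.7] z 199.5 yawerr -0.0006186686708240519 tilt [ 0.0074 -0.0061] F [ 0.  -0.1  0.6] 0.0031428618259647188
jar? 3685.5 ((505.64837646484375, 241.9265899658203), 62.17487716674805) [ 165.9 -121. ]
jar? 1063.5 ((466.5, 86.0), 37.1652717590332) [104.1  11.9]
jar? 4818.0 ((338.2611999511719, 21.321643829345703), 45.99415588378906) [ 0.2 56. ]
```

View pics/w3.png

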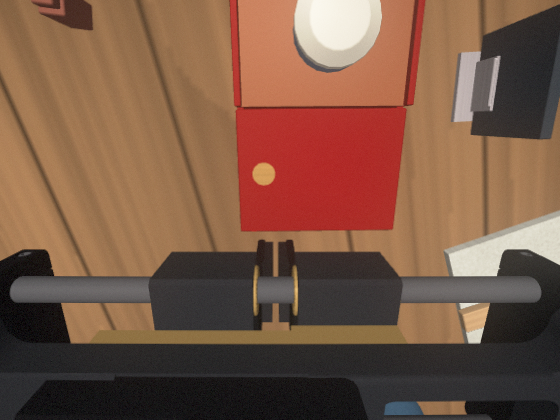

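The jar stands upright on the ledge at box (0,56), clear of the lid. The dot is at pixel (263,174).

>>> {"method": "drive_tool", "body": {"deltas": [[[10,-5,10,0,0,0],[15,-5,25,0,0,0],[6,0,30,0,0,0],[0,0,25,0,0,0],[0,0,12,0,0,0],[0,0,0,0,0,0],[0,0,0,0,0,0]]]}}

```text
time: 7.5
position: [0.5105, -0.2526, 0.091]
tool_rot: [0.78, 0.626, -0.0, -0.002]
ft_force: [0.2, -0.1, 0.1]
grip_width: 0.0003
grip_force: 0.0
```

```bash
python3 - <<'E'
from tb import *
import pickle
rep()
c=pickle.load(open("w3.pkl","rb"));w=ray(c,[(263.5,174)],.06)[0];print(((w[:2]-t)@Rm*1e3).round(1))
E
```

```text
t 7.5 tcp box mm [-59.7 -61. ] z 91.0 yawerr 0.0010314004529637655 tilt [-0.0027  0.002 ] F [ 0.2 -0.1  0.1] 0.00034643643153898753
[-57.6 -63.9]
```

Within about 3 mm of the dot. I'll correct that and press.

>>> {"method": "drive_tool", "body": {"deltas": [[[-2,2,2,0,0,0],[0,0,2,0,0,0],[0,0,2,0,0,0],[0,0,1,0,0,0],[0,0,1,0,0,0],[0,0,1,0,0,0],[0,0,0,0,0,0],[0,0,0,0,0,0]]]}}

```text
time: 8.17
position: [0.5128, -0.2552, 0.0836]
tool_rot: [0.779, 0.626, 0.0, 0.0]
ft_force: [0.6, 0.1, 0.4]
grip_width: 0.0004
grip_force: 0.0
```

>>> {"method": "drive_tool", "body": {"deltas": [[[0,0,1,0,0,0],[0,0,1,0,0,0],[0,0,0,0,0,0]]]}}

```text
time: 8.42
position: [0.513, -0.2553, 0.0823]
tool_rot: [0.779, 0.626, 0.0, 0.0]
ft_force: [-0.1, 0.3, 5.4]
grip_width: 0.0007
grip_force: 2.5
```

>>> {"method": "drive_tool", "body": {"deltas": [[[0,0,1,0,0,0],[0,0,1,0,0,0],[0,0,0,0,0,0]]]}}

```text
time: 8.67
position: [0.5129, -0.2553, 0.0807]
tool_rot: [0.779, 0.626, 0.0, 0.0]
ft_force: [-1.6, 1.0, 7.7]
grip_width: 0.0006
grip_force: 3.9
```

>>> {"method": "drive_tool", "body": {"deltas": [[[0,0,1,0,0,0],[0,0,1,0,0,0],[0,0,0.5,0,0,0],[0,0,0,0,0,0],[0,0,0,0,0,0]]]}}

```text
time: 9.08
position: [0.5129, -0.2553, 0.078]
tool_rot: [0.779, 0.626, 0.0, 0.0]
ft_force: [-1.4, 0.8, 6.4]
grip_width: 0.0006
grip_force: 3.3
```

>>> {"method": "drive_tool", "body": {"deltas": [[[0,0,0.7,0,0,0],[0,0,0,0,0,0],[0,0,-20,0,0,0],[0,0,-35,0,0,0],[0,0,-35,0,0,0],[0,0,-35,0,0,0],[0,0,-25,0,0,0],[0,-10,-10,0,0,0]]]}}

```text
time: 9.75
position: [0.5063, -0.2551, 0.241]
tool_rot: [0.779, 0.627, 0.001, 0.005]
ft_force: [0.8, -0.7, 1.0]
grip_width: 0.0006
grip_force: 0.0
```

>>> {"method": "drive_tool", "body": {"deltas": [[[-20,-10,0,0,0,0],[-25,0,0,0,0,0],[-25,0,0,0,0,0],[-15,0,0,0,0,0],[0,0,0,0,0,0],[0,0,0,0,0,0],[0,0,0,0,0,0],[0,0,0,0,0,0]]]}}

```text
time: 10.42
position: [0.4751, -0.3325, 0.236]
tool_rot: [0.779, 0.627, 0.0, -0.001]
ft_force: [0.3, 0.6, -0.8]
grip_width: 0.0008
grip_force: 0.0
```

>>> {"method": "drive_tool", "body": {"deltas": [[[0,0,0,0,0,0],[0,0,0,0,0,0],[0,0,0,0,0,0],[0,0,0,0,0,0],[0,0,0,0,0,0],[0,0,0,0,0,0],[0,0,0,0,0,0],[0,0,0,0,0,0]]]}}

```text
time: 11.08
position: [0.475, -0.3339, 0.2363]
tool_rot: [0.78, 0.626, 0.0, -0.0]
ft_force: [-0.7, 0.1, 0.1]
grip_width: 0.0006
grip_force: 0.0
```

```bash
python3 -c "
from tb import *
rep();c=snap('side');save(c,'s4.png')"
```

```text
t 11.0833 tcp box mm [ -76.8 -148.2] z 236.3 yawerr 0.0011800473689519142 tilt [-0.  0.] F [-0.7  0.1  0.1] 0.0005885163190203042
```

View pics/s4.png

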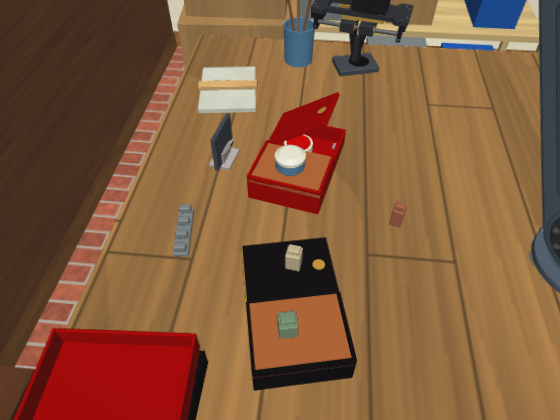

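The red lid is open (front edge around (335,98)) and the jar stands on the ledge at (290,160). The black lid is shut, the other objects haven't moved, and the hand is clear.

```bash
python3 -c "
from rig import ticket
print(ticket.hand_in())"
```

```text
the job is handed in; nothing more can be done
None
```

The jar was pushed onto the red box's cedar ledge and stands upright, clear of the lid; the red lid has sprung ajar, the black box is still shut, nothing else moved, and the job is handed in (about 11 s of robot time).

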